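# Find the loaded carrying pot by feel and stow it in the tray

## Robot

A 7-joint arm with a two-finger parallel gripper is mounted at the origin on the work surface. World frame = base frame: x ahead of the robot, y to its left, z up, the work surface at z = 0. Lengths are in m, angles in rad, forces in N, time in s.
With the tool pointing down it reaches from about 0.4 to 0.85 m from the base axis. Payload 10.4 kg.
Tool frame: the origin (TCP) lies at the very end of the fingers, on their centre line; the grasp point (between the pads) lies 19 mm behind it (manip.tcp_to_grasp is the z of the grasp point in the tool frame, in m); z points along the fingers, x is the direction in which the jaws open and shut, and the axes are right-handed (so a half turn about z gives the same grasp; the last joint's range is limited). The gripper opens to 85 mm and grips with 20 to 120 N. Pads are 22 mm wide; open, the fingers measure 114 mm over their backs; the gripper's body (76 mm by 85 mm) begins 54 mm behind the grasp point. The pads swing forward as they close: fully open they stand 13 mm farther back than shut.
Start: joints at [1.227, 0.332, -0.065, 1.46, 0.022, 1.35, -0.088], TCP at [0.197, -0.593, 0.231] pointing down, gripper open.
Joint ranges: [-2.6, 2.6], [-0.5, 2.12], [-1.47, 1.34], [0.16, 2.42], [-1.27, 4.41], [0.06, 2.06], [-2.6, 2.6]. Speed limits (rad/s): [2.22, 2.22, 2.79, 2.79, 3.14, 3.14, 3.14].

## Interface

Orientations are given as a unit quaternion [x, y, z, w].
In Python, from workcell import manip gives the robot as it stands.
- The arm moves only by the tool servo_tool, never from a script. Its argument "moves" is a list of rows, each an object with "travel": the shift along the tool's x, y, z in mm, a list of three; "dr": the turn, a rotation vector about the tool's x, y, z in degrees, a list of three. A call has 1 to 12 rows; each row shifts and turns the commanded pose from where the row before left it, along the tool's axes as they then stand; what a row does not reach is not made up. A row lasts 1/8 s, in which the tool goes at most 62.5 mm and 10.7 degrees, less where a joint would pass 70% of its speed; a pose out of reach is approached as far as the arm can. A call is refused whole if a number of a shift passes 62.5 or a number of a turn 10.7, either way. A call with a gripper value outside its range is refused whole. "claw" is the closure, from 0 (fully open) to 1 (shut), set as the call begins (left out, the last holds). The fingers move at their own pace and stop on an object; "squeeze" is the grip in N (left out, the last holds). Time passes only in rows, so rows that do not move let the fingers close. It gives the time, the measured TCP pose, the force and the opening at its end, in the units of the state.
- manip.get_obs(): the state, without advancing time (a new reading comes with each control period).
- manip.camera(name): name is "scene" or "top" or "wrist"; returns the picture (400x640x3 uint8, blue, green, red); there is no depth.
- manip.calibration(name): a dict with "intrinsics" (3x3 intrinsics, pixels), "distortion" ([k1, k2, p1, p2, k3] as OpenCV has them; the pictures are not rectified), "view" (4x4, takes a point from world to camera coordinates). Camera axes: x right, y down, z forward; pixel columns grow to the right and rows downward; lengths in m; the calibration is good to about 2 mm. A picture is of the moment at which its call begins: read the wrist's pose just before it. calibration takes no time and is no camera call; for the wrist camera it gives the pose at the moment of the call.
- manip.hand_in(): hands the job in, once; it reports no verdict.
The state is a dict: "clock": time; "joint_pos": joint angles; "joint_velocities": joint speeds; "tau": joint torques, N m; "position": TCP position; "ee_rot": TCP orientation; "ft_force": force on the tool from outside, world axes, zero at the start; "torque": the same for the moment, N m; "grip_width": opening from 0.0 (shut) to 1.0 (fully open).
Only numpy, scipy, OpenCV 4.12 (cv2) and the standard library are available. Lean on these libraries where they do the work, as an engineer would, in place of code of your own. Each camera call takes 0.05 s, during which the arm holds its last target. There are 200 camera calls.

## Task

One of the three look-alike lidded pots on the wooden stand still holds a heavy steel workpiece; the other two are as good as empty. They look the same, so tell it by its weight: lift the loaded one off the stand, set it down gently and upright in the open tray beside, then push the tray gently and fully home under its clear hood. Leave the two empty pots standing upright on the stand, tip no pot over, and do not disturb the bottle, brush and block.

Things in the scene. Friction and masses are not known exactly. Their poses are not given: they have to be found in the camera images.
- pot_a: one of three look-alike pots, 64 mm across, 107 mm tall: aluminium body, blue lid (68 mm across, its top 66 mm up), fixed black bar handle above. Origin: centre of underside, z up; the bar runs along the pot's x: close on it along y. An empty pot weighs 0.17 to 0.18 kg, the loaded one 0.65 to 0.9 kg; which is loaded changes with each start and cannot be seen
- pot_b: one of three look-alike pots, 64 mm across, 107 mm tall: aluminium body, blue lid (68 mm across, its top 66 mm up), fixed black bar handle above. Origin: centre of underside, z up; the bar runs along the pot's x: close on it along y. An empty pot weighs 0.17 to 0.18 kg, the loaded one 0.65 to 0.9 kg; which is loaded changes with each start and cannot be seen
- pot_c: one of three look-alike pots, 64 mm across, 107 mm tall: aluminium body, blue lid (68 mm across, its top 66 mm up), fixed black bar handle above. Origin: centre of underside, z up; the bar runs along the pot's x: close on it along y. An empty pot weighs 0.17 to 0.18 kg, the loaded one 0.65 to 0.9 kg; which is loaded changes with each start and cannot be seen
- pot_a_grip (a point): centre of this pot's handle bar, 100 mm above its underside; the bar is 52 mm long (pot's x), 12 mm wide (pot's y), 14 mm high, with 27 mm free below it above the lid
- pot_b_grip (a point): centre of this pot's handle bar, 100 mm above its underside; the bar is 52 mm long (pot's x), 12 mm wide (pot's y), 14 mm high, with 27 mm free below it above the lid
- pot_c_grip (a point): centre of this pot's handle bar, 100 mm above its underside; the bar is 52 mm long (pot's x), 12 mm wide (pot's y), 14 mm high, with 27 mm free below it above the lid
- stand: plywood stand with a flat top 110 x 360 mm (its x, y), 40 mm high, fixed; the pots stand in a row along its y, about 115 mm apart. Origin: centre of its underside
- bay: fixed keeping bay with a clear hood 140 mm deep (x), 170 mm wide (y), 145 mm high over all, open at its front. Origin: on the table at the middle of the hood's front edge; x points into the hood, the tray slides in along +x. Two low steel runners, 8 mm high, reach 150 mm out in front
- tray (a joint): how far the tray is pulled out of the bay (m): 0 is fully home, 0.15 fully out; it slides with about 2 N of friction and meets a stop at 0. At the start it is pulled out 0.125 to 0.15
- tray_place (a point): middle of the tray's floor, on top of the rubber mat, 17 mm above the table; the floor is 108 by 130 mm (bay's x, y) inside rims 27 mm above the table; red front plate 50 mm high, 56 mm in front of this point. A pot anywhere on this floor fits under the hood. Moves with the tray
- tray_pull (a point): middle of the outer (front) side of the tray's steel pull bar, 44 mm above the table; the bar is 12 mm thick, 100 mm long along the bay's y and stands 60 mm in front of the red front plate. Push here along the bay's +x. Moves with the tray
- oil_bottle: amber oil bottle with red cap, 40 mm across, 110 mm tall; bystander. Origin: centre of its underside
- chip_brush: brush 170 mm long lying along its x; bystander. Origin: under its middle
- collet_block: steel block 40 x 40 x 50 mm with a round nose on top, 62 mm in all; bystander. Origin: centre of its underside
Things that resemble listed ones, but are neither listed nor needed, are in the scene too. Leave any yellow look-alike of the pot_b alone.

How it is judged:
By the outcome, as a careful person would: the job done as asked, in the order asked, and still so for the second after the job is handed in, with the robot touching nothing.
It also fails if it takes over 72 s, if anything falls off the work surface, if the arm or the gripper's body presses on something with over 40 N, if the wrist force passes 120 N, or if a joint passes its speed limit or range.

## Working session

There is one attempt and no reset: what is moved stays moved. The work goes in short steps, Python scripts to look and compute and a tool call to move; the robot and the scene stay as the last step left them, time stands still between calls to the robot, and variables do not carry over. Pictures are saved under pics/ and viewed, on a budget of 10 in all, crops included, one or two more only if the job needs it, and the job is handed in when it is done.

Besides the shell and the picture viewer there is one more tool, called after ">>>" as name(argument=value, ...) on one line, values as JSON. servo_tool: Moves the arm, as the interface text tells. Its arguments: {"type":"object","properties":{"moves":{"type":"array","items":{"type":"object","properties":{"travel":{"type":"array","items":{"type":"number"}},"dr":{"type":"array","items":{"type":"number"}}}}},"claw":{"type":"number"},"squeeze":{"type":"number"}},"required":["moves"]}

```bash
mkdir -p pics; ls; python3 - <<'E'
from workcell import manip
import cv2, numpy as np
o=manip.get_obs(); print({k:np.round(v,3).tolist() for k,v in o.items()}, manip.tcp_to_grasp)
for n in("top","scene"):
    cv2.imwrite(f"pics/{n}0.png",manip.camera(n)); c=manip.calibration(n); print(n,np.round(c["intrinsics"],1).tolist(),np.round(c["distortion"],3),np.round(c["view"],3).tolist())
E
```

```text
pics
{'clock': 0.0, 'joint_pos': [1.227, 0.333, -0.065, 1.461, 0.022, 1.35, -0.089], 'joint_velocities': [-0.002, -0.002, 0.0, 0.001, -0.001, -0.0, -0.001], 'tau': [-0.0, -62.543, 0.049, -39.161, 0.016, 0.01, -0.0], 'position': [0.197, -0.593, 0.231], 'ee_rot': [0.811, -0.585, -0.001, -0.0], 'ft_force': [0.893, -0.269, -0.954], 'torque': [-0.012, -0.007, 0.018], 'grip_width': 0.999} -0.0187
top [[400.8, 0.0, 315.8], [0.0, 400.8, 203.8], [0.0, 0.0, 1.0]] [-0.099  0.     0.     0.     0.   ] [[0.006, -1.0, -0.019, -0.043], [-0.992, -0.004, -0.124, 0.582], [0.124, 0.02, -0.992, 1.221], [0.0, 0.0, 0.0, 1.0]]
scene [[495.2, 0.0, 319.5], [0.0, 495.2, 201.0], [0.0, 0.0, 1.0]] [-0.056  0.     0.     0.     0.   ] [[-0.815, 0.58, -0.006, 0.511], [0.399, 0.553, -0.731, -0.12], [-0.421, -0.598, -0.682, 1.618], [0.0, 0.0, 0.0, 1.0]]
```

View pics/top0.png

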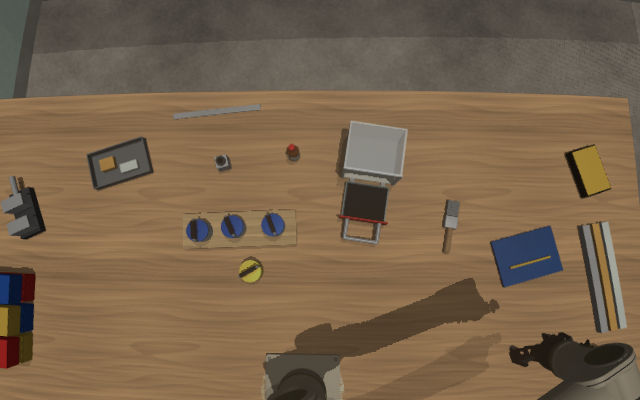

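View pics/scene0.png

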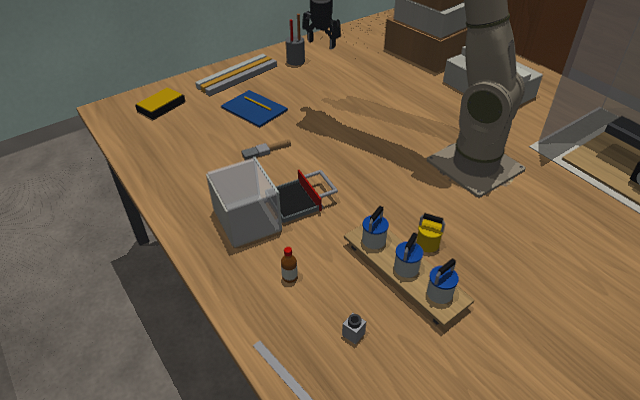

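The top view shows the blue-lidded pots at about (198,230), (232,226) and (273,225), with the yellow decoy at (250,270). The tray mat is near (365,200), its pull bar near (360,240) and the hood near (375,152). In the scene view the bottle is behind and beside the hood. Next I'll enlarge the top view.

```bash
cat > h.py <<'E'
from workcell import manip
import cv2, numpy as np
from scipy.spatial.transform import Rotation as R
def ray(n,uv,z,c=None):
    c=c or manip.calibration(n); K=np.array(c["intrinsics"]);V=np.array(c["view"])
    p=cv2.undistortPoints(np.array([[uv]],float),K,np.array(c["distortion"]))[0,0]
    d=V[:3,:3].T@np.array([p[0],p[1],1]); o=-V[:3,:3].T@V[:3,3]
    return o+d*(z-o[2])/d[2]
def proj(n,P,c=None):
    c=c or manip.calibration(n); V=np.array(c["view"])
    return cv2.projectPoints(np.array(P,float).reshape(-1,3),cv2.Rodrigues(V[:3,:3])[0],V[:3,3],np.array(c["intrinsics"]),np.array(c["distortion"]))[0][:,0]
E
python3 - <<'E'
import cv2
i=cv2.imread("pics/top0.png")
a=cv2.resize(i[200:290,175:305],None,fx=6,fy=6,interpolation=cv2.INTER_CUBIC)
cv2.imwrite("pics/ca.png",a)
a=cv2.resize(i[115:250,325:420],None,fx=4.4,fy=4.4,interpolation=cv2.INTER_CUBIC)
cv2.imwrite("pics/cb.png",a)
E
```

```text
(no output)
```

View pics/ca.png

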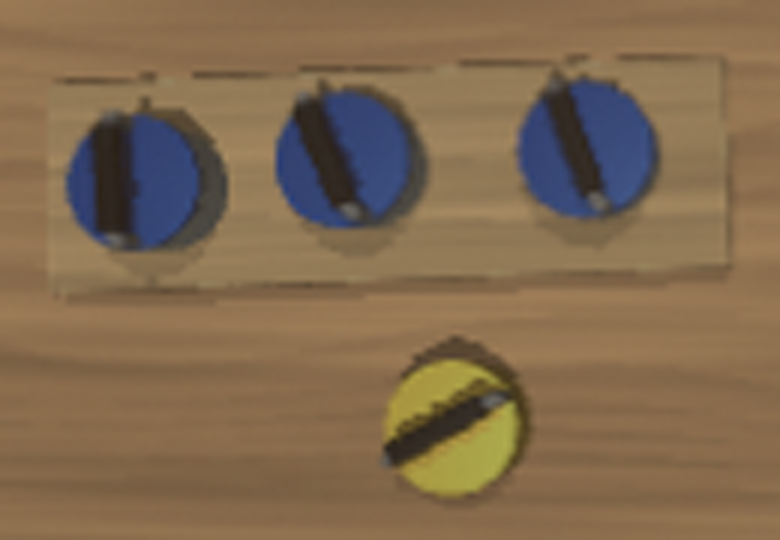

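View pics/cb.png

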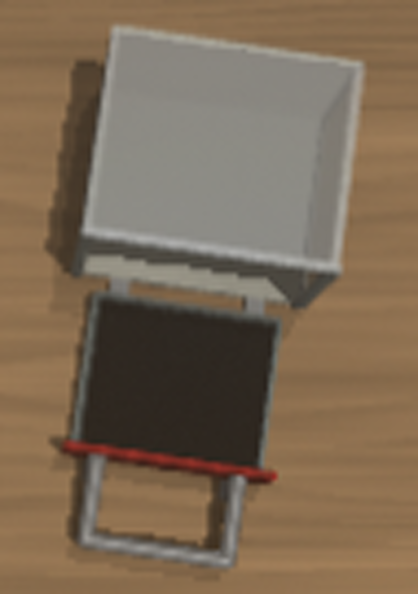

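The left crop shows lid centres at (133,181), (342,158) and (588,150). The bars run (116,113)-(118,243), (306,97)-(352,213) and (557,83)-(598,205). In the right crop the plate's top edge runs (65,443)-(273,478), the pull bar's outer edge (78,550)-(232,566), and the hood's top front edge (90,235)-(340,270).

```bash
python3 - <<'E'
from h import *
c=manip.calibration("top")
A=lambda x,y,z:ray("top",(174.5+(x+.5)/6,199.5+(y+.5)/6),z,c)
B=lambda x,y,z:ray("top",(324.5+(x+.5)/4.4,114.5+(y+.5)/4.4),z,c)
for l,b in(((133,181),((116,113),(118,243))),((342,158),((306,97),(352,213))),((588,150),((557,83),(598,205)))):
    p=A(*l,.106); q=[A(*k,.145) for k in b]; d=q[0]-q[1]
    print("pot lid",p.round(4),"bar mid",(sum(q)/2).round(4),"len",np.linalg.norm(d).round(4),"ang",np.degrees(np.arctan2(d[1],d[0])).round(1))
print("yellow",A(453,428,.066).round(3))
print("stand",[A(*k,.04).round(3).tolist() for k in((50,80),(722,58),(728,265),(58,290))])
for n,a,b,z in(("plate",(65,443),(273,478),.05),("pull",(78,550),(232,566),.05),("hood",(90,235),(340,270),.145),("hoodback",(115,27),(360,64),.145),("floorback",(100,300),(277,322),.027)):
    p,q=B(*a,z),B(*b,z); d=p-q; print(n,((p+q)/2).round(4),np.linalg.norm(d).round(4),np.degrees(np.arctan2(-d[0],d[1])).round(1))
cw=manip.calibration("wrist"); o=manip.get_obs()
T=np.eye(4);T[:3,:3]=R.from_quat(o["ee_rot"]).as_matrix();T[:3,3]=o["position"]
print("cam in tool",(np.linalg.inv(T)@np.linalg.inv(cw["view"])).round(3).tolist()); print(T.round(3).tolist(), np.round(cw["intrinsics"],0).tolist())
E
```

```text
pot lid [0.4943 0.3123 0.106 ] bar mid [0.4935 0.3078 0.145 ] len 0.0626 ang 3.2
pot lid [0.5066 0.2073 0.106 ] bar mid [0.5054 0.2047 0.145 ] len 0.0603 ang 23.4
pot lid [0.5113 0.0852 0.106 ] bar mid [0.5115 0.0853 0.145 ] len 0.0616 ang 19.6
yellow [0.373 0.156 0.066]
stand [[0.551, 0.381, 0.04], [0.564, 0.025, 0.04], [0.457, 0.02, 0.04], [0.441, 0.372, 0.04]]
plate [ 0.5331 -0.1867  0.05  ] 0.1476 -9.4
pull [ 0.465  -0.1765  0.05  ] 0.1078 -5.7
hood [ 0.6621 -0.2088  0.145 ] 0.1657 -7.9
hoodback [ 0.8034 -0.226   0.145 ] 0.1656 -8.6
floorback [ 0.6433 -0.2039  0.027 ] 0.1286 -6.9
cam in tool [[1.0, -0.0, -0.0, 0.0], [0.0, 0.956, 0.294, -0.075], [0.0, -0.294, 0.956, -0.143], [0.0, 0.0, 0.0, 1.0]]
[[0.315, -0.949, -0.0, 0.197], [-0.949, -0.315, 0.001, -0.593], [-0.001, 0.0, -1.0, 0.231], [0.0, 0.0, 0.0, 1.0]] [[343.0, 0.0, 324.0], [0.0, 343.0, 193.0], [0.0, 0.0, 1.0]]
```

>>> servo_tool(moves=[{"travel": [-20, -20, 0]}, {"travel": [-42, -40, 0]}, {"travel": [-42, -40, 0]}, {"travel": [-42, -40, 0]}, {"travel": [-42, -40, 0]}, {"travel": [-42, -40, 0]}, {"travel": [-42, -40, 0]}, {"travel": [-42, -40, 0]}, {"travel": [-42, -40, 0]}, {"travel": [-42, -40, 0]}, {"travel": [-42, -40, 0]}, {"travel": [-42, -40, 0]}], claw=0.3)

```text
$.moves[0]: bad value
```

>>> servo_tool(moves=[{"travel": [-32, -32, 0]}, {"travel": [-20, -20, 0]}, {"travel": [-10, -10, 0]}, {"travel": [0, 0, 0]}])

```text
$.moves[0]: bad value
```

```bash
cat >> h.py <<'E'
def goto(P,th):
    "remaining shift in mm along tool axes, and turn deg about tool z, to TCP P with tool x at world yaw th"
    o=manip.get_obs(); M=R.from_quat(o["ee_rot"]).as_matrix(); y=np.degrees(np.arctan2(M[1,0],M[0,0]))
    t=(y-th+180)%360-180
    print("clock",round(o["clock"],2),"pos",np.round(o["position"],4),"yaw",y.round(1),"tilt z",M[:,2].round(3),"F",np.round(o["ft_force"],1),"w",round(o["grip_width"],3))
    print("shift now-axes",(1000*M.T@(np.array(P)-o["position"])).round(1),"turn",round(t,1))
E
python3 - <<'E'
from h import *
goto([.5115,.0853,.231],-70.4)
cv2.imwrite("pics/w1.png",manip.camera("wrist")); c=manip.calibration("wrist")
np.savez("w1.npz",**{k:np.array(v) for k,v in c.items()})
E
```

```text
clock 0.1 pos [ 0.197  -0.5928  0.2306] yaw -71.6 tilt z [-0.     0.001 -1.   ] F [-0.3 -0.4 -0.3] w 1.003
shift now-axes [-5.443e+02 -5.123e+02  3.000e-01] turn -1.2
```

View pics/w1.png

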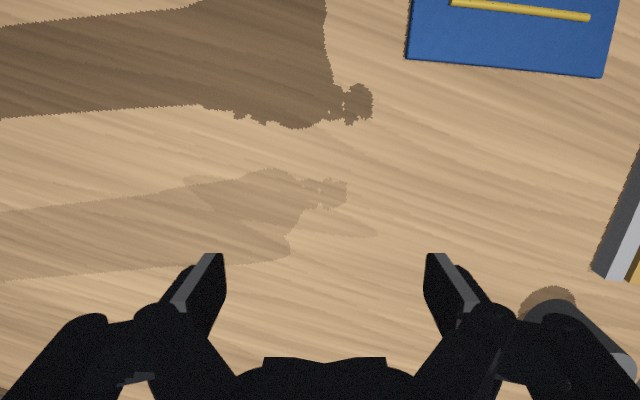

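The moves were refused because each row also needs "dr". That picture only shows the bare table at the start pose, with the fingers at about (215,270) and (435,270). I'll resend the moves.

>>> servo_tool(moves=[{"travel": [-20, -20, 0], "dr": [0, 0, 0]}, {"travel": [-42, -40, 0], "dr": [0, 0, 0]}, {"travel": [-42, -40, 0], "dr": [0, 0, 0]}, {"travel": [-42, -40, 0], "dr": [0, 0, 0]}, {"travel": [-42, -40, 0], "dr": [0, 0, 0]}, {"travel": [-42, -40, 0], "dr": [0, 0, 0]}, {"travel": [-42, -40, 0], "dr": [0, 0, 0]}, {"travel": [-42, -40, 0], "dr": [0, 0, 0]}, {"travel": [-42, -40, 0], "dr": [0, 0, 0]}, {"travel": [-42, -40, 0], "dr": [0, 0, 0]}, {"travel": [-42, -40, 0], "dr": [0, 0, 0]}, {"travel": [-42, -40, 0], "dr": [0, 0, 0]}], claw=0.3)

```text
clock: 1.65
position: [0.4821, 0.011, 0.2314]
ee_rot: [0.811, -0.585, 0.0, 0.0]
ft_force: [0.8, -1.3, 0.3]
grip_width: 0.697
```

>>> servo_tool(moves=[{"travel": [-32, -32, 0], "dr": [0, 0, 0]}, {"travel": [-20, -20, 0], "dr": [0, 0, 0]}, {"travel": [-10, -10, 0], "dr": [0, 0, 0]}, {"travel": [0, 0, 0], "dr": [0, 0, 0]}])

```text
clock: 2.15
position: [0.5208, 0.0879, 0.231]
ee_rot: [0.811, -0.585, -0.0, 0.0]
ft_force: [-0.5, -1.2, -0.5]
grip_width: 0.697
```

```bash
python3 - <<'E'
from h import *
goto([.5115,.0853,.231],-70.4)
c=manip.calibration("wrist"); cv2.imwrite("pics/w2.png",manip.camera("wrist"))
import pickle; pickle.dump(c,open("w2.pkl","wb"))
E
```

```text
clock 2.15 pos [0.5208 0.0879 0.231 ] yaw -71.6 tilt z [-0.001  0.    -1.   ] F [-0.5 -1.2 -0.5] w 0.697
shift now-axes [-0.5  9.6  0. ] turn -1.2
```

View pics/w2.png

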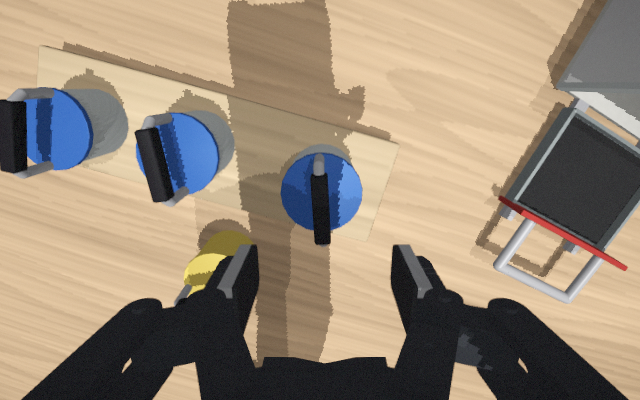

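The wrist view shows pot c's lid at (321,191) with its bar (318,176)-(322,244). Pot b's lid is at (177,154) with its bar (145,130)-(163,200), and pot a's bar is centred at (12,137). The tray plate runs (500,199)-(626,269) and the outer corners of the pull bar are (497,268) and (568,302).

```bash
python3 - <<'E'
from h import *
import pickle; c=pickle.load(open("w2.pkl","rb")); W=lambda u,v,z:ray("wrist",(u,v),z,c)
for n,l,a,b in(("c",(321,191),(319,177),(322,243)),("b",(177,154),(147,130),(163,200)),("a",(50,129),(12,101),(13,172))):
    p=W(*l,.106);q=W(*a,.147);r=W(*b,.147);d=r-q; print(n,p.round(4),((q+r)/2).round(4),np.linalg.norm(d).round(3),(np.degrees(np.arctan2(d[1],d[0]))%180).round(1))
for a in((500,199,.05),(626,269,.05),(497,268,.05),(568,302,.05),(580,108,.027)): print(a,W(*a).round(4))
E
```

```text
c [0.5146 0.0889 0.106 ] [0.5124 0.0881 0.147 ] 0.05 20.7
b [0.5076 0.208  0.106 ] [0.5075 0.2063 0.147 ] 0.049 23.4
a [0.4952 0.3131 0.106 ] [0.4955 0.3094 0.147 ] 0.051 4.7
(500, 199, 0.05) [ 0.5475 -0.0902  0.05  ]
(626, 269, 0.05) [ 0.5198 -0.2706  0.05  ]
(497, 268, 0.05) [ 0.4758 -0.1239  0.05  ]
(568, 302, 0.05) [ 0.4616 -0.2258  0.05  ]
(580, 108, 0.027) [ 0.6594 -0.141   0.027 ]
```

>>> servo_tool(moves=[{"travel": [-2, 7, 0], "dr": [0, 0, -2]}, {"travel": [0, 0, 25], "dr": [0, 0, 0]}, {"travel": [0, 0, 35], "dr": [0, 0, 0]}, {"travel": [0, 0, 30], "dr": [0, 0, 0]}, {"travel": [0, 0, 15], "dr": [0, 0, 0]}, {"travel": [0, 0, 5], "dr": [0, 0, 0]}, {"travel": [0, 0, 0], "dr": [0, 0, 0]}])

```text
clock: 3.08
position: [0.514, 0.0872, 0.122]
ee_rot: [0.821, -0.571, 0.0, -0.0]
ft_force: [0.2, -0.3, 0.5]
grip_width: 0.698
```

>>> servo_tool(moves=[{"travel": [0, 0, 0], "dr": [0, 0, 0]}, {"travel": [0, 0, 0], "dr": [0, 0, 0]}, {"travel": [0, 0, 0], "dr": [0, 0, 0]}, {"travel": [0, 0, 0], "dr": [0, 0, 0]}, {"travel": [0, 0, 0], "dr": [0, 0, 0]}, {"travel": [0, 0, 0], "dr": [0, 0, 0]}, {"travel": [0, 0, 0], "dr": [0, 0, 0]}, {"travel": [0, 0, 0], "dr": [0, 0, 0]}], claw=1, squeeze=60)

```text
clock: 4.08
position: [0.5139, 0.0877, 0.1217]
ee_rot: [0.821, -0.571, 0.0, -0.0]
ft_force: [-0.3, 0.9, 5.4]
grip_width: 0.128
```

>>> servo_tool(moves=[{"travel": [0, 0, -4], "dr": [0, 0, 0]}, {"travel": [0, 0, -8], "dr": [0, 0, 0]}, {"travel": [0, 0, -8], "dr": [0, 0, 0]}, {"travel": [0, 0, 0], "dr": [0, 0, 0]}, {"travel": [0, 0, 0], "dr": [0, 0, 0]}, {"travel": [0, 0, 0], "dr": [0, 0, 0]}])

```text
clock: 4.82
position: [0.5135, 0.0873, 0.141]
ee_rot: [0.821, -0.571, -0.0, 0.0]
ft_force: [-0.5, 0.6, -1.8]
grip_width: 0.132
```

>>> servo_tool(moves=[{"travel": [0, 0, 0], "dr": [0, 0, 0]}, {"travel": [0, 0, 0], "dr": [0, 0, 0]}])

```text
clock: 5.08
position: [0.5136, 0.0874, 0.1412]
ee_rot: [0.821, -0.571, -0.0, 0.0]
ft_force: [0.1, -0.3, -1.8]
grip_width: 0.128
```

-1.8 N means about 0.18 kg, so this pot is empty. I'll set it back.

>>> servo_tool(moves=[{"travel": [0, 0, 8], "dr": [0, 0, 0]}, {"travel": [0, 0, 6], "dr": [0, 0, 0]}, {"travel": [0, 0, 3], "dr": [0, 0, 0]}, {"travel": [0, 0, 2], "dr": [0, 0, 0]}, {"travel": [0, 0, 0], "dr": [0, 0, 0]}, {"travel": [0, 0, 0.5], "dr": [0, 0, 0]}, {"travel": [0, 0, 0], "dr": [0, 0, 0]}])

```text
clock: 5.95
position: [0.5137, 0.0874, 0.1219]
ee_rot: [0.821, -0.571, 0.0, -0.0]
ft_force: [0.5, 0.1, -2.0]
grip_width: 0.131
```

>>> servo_tool(moves=[{"travel": [0, 0, 0], "dr": [0, 0, 0]}, {"travel": [0, 0, 0], "dr": [0, 0, 0]}, {"travel": [0, 0, 0], "dr": [0, 0, 0]}, {"travel": [0, 0, 0], "dr": [0, 0, 0]}, {"travel": [0, 0, 0], "dr": [0, 0, 0]}], claw=0.3)

```text
clock: 6.58
position: [0.5137, 0.0874, 0.1218]
ee_rot: [0.821, -0.571, 0.0, 0.0]
ft_force: [0.4, 1.2, 0.8]
grip_width: 0.696
```

>>> servo_tool(moves=[{"travel": [0, 0, -25], "dr": [0, 0, 0]}, {"travel": [0, 0, -35], "dr": [0, 0, 0]}, {"travel": [-24, -7, 0], "dr": [0, 0, 0]}, {"travel": [-40, -12, 0], "dr": [0, 0, 0]}, {"travel": [-35, -11, 0], "dr": [0, 0, 0]}, {"travel": [-15, -5, 0], "dr": [0, 0, 0]}, {"travel": [0, 0, 0], "dr": [0, 0, -3]}, {"travel": [0, 0, 25], "dr": [0, 0, 0]}, {"travel": [0, 0, 25], "dr": [0, 0, 0]}, {"travel": [0, 0, 10], "dr": [0, 0, 0]}, {"travel": [0, 0, 0], "dr": [0, 0, 0]}])

```text
clock: 7.95
position: [0.5067, 0.206, 0.1216]
ee_rot: [0.836, -0.549, -0.0, 0.0]
ft_force: [-0.2, -0.5, 0.6]
grip_width: 0.699
```

>>> servo_tool(moves=[{"travel": [0, 0, 0], "dr": [0, 0, 0]}, {"travel": [0, 0, 0], "dr": [0, 0, 0]}, {"travel": [0, 0, 0], "dr": [0, 0, 0]}, {"travel": [0, 0, 0], "dr": [0, 0, 0]}, {"travel": [0, 0, 0], "dr": [0, 0, 0]}, {"travel": [0, 0, 0], "dr": [0, 0, 0]}, {"travel": [0, 0, 0], "dr": [0, 0, 0]}], claw=1, squeeze=70)

```text
clock: 8.82
position: [0.5069, 0.207, 0.1223]
ee_rot: [0.836, -0.549, 0.0, -0.0]
ft_force: [-1.5, 2.4, 5.6]
grip_width: 0.127
```

>>> servo_tool(moves=[{"travel": [0, 0, -4], "dr": [0, 0, 0]}, {"travel": [0, 0, -8], "dr": [0, 0, 0]}, {"travel": [0, 0, -8], "dr": [0, 0, 0]}, {"travel": [0, 0, 0], "dr": [0, 0, 0]}, {"travel": [0, 0, 0], "dr": [0, 0, 0]}, {"travel": [0, 0, 0], "dr": [0, 0, 0]}, {"travel": [0, 0, 0], "dr": [0, 0, 0]}])

```text
clock: 9.7
position: [0.5067, 0.2064, 0.1416]
ee_rot: [0.836, -0.549, -0.0, 0.0]
ft_force: [0.3, 0.3, -6.3]
grip_width: 0.128
```

-6.3 N means about 0.65 kg, so this is the loaded pot. I'll lift it clear and carry it over the tray.

>>> servo_tool(moves=[{"travel": [0, 0, -15], "dr": [0, 0, 0]}, {"travel": [0, 0, -35], "dr": [0, 0, 0]}, {"travel": [0, 0, -40], "dr": [0, 0, 0]}, {"travel": [0, 0, -30], "dr": [0, 0, 0]}, {"travel": [10, 2, -10], "dr": [0, 0, 0]}, {"travel": [25, 5, 0], "dr": [0, 0, 0]}, {"travel": [40, 9, 0], "dr": [0, 0, 0]}, {"travel": [45, 10, 0], "dr": [0, 0, 0]}, {"travel": [45, 10, 0], "dr": [0, 0, 0]}, {"travel": [45, 10, 0], "dr": [0, 0, 0]}, {"travel": [45, 10, 0], "dr": [0, 0, 0]}, {"travel": [45, 10, 0], "dr": [0, 0, 0]}], squeeze=90)

```text
clock: 11.2
position: [0.5648, -0.0975, 0.2711]
ee_rot: [0.836, -0.549, -0.0, 0.0]
ft_force: [0.8, 0.9, -6.3]
grip_width: 0.119
```

>>> servo_tool(moves=[{"travel": [40, 9, 0], "dr": [0, 0, 0]}, {"travel": [30, 6, 0], "dr": [0, 0, 0]}, {"travel": [18, 4, 0], "dr": [0, 0, 0]}, {"travel": [10, 2, 0], "dr": [0, 0, 0]}, {"travel": [0, 0, 0], "dr": [0, 0, 0]}, {"travel": [0, 0, 0], "dr": [0, 0, 0]}, {"travel": [0, 0, 0], "dr": [0, 0, 0]}])

```text
clock: 12.08
position: [0.5849, -0.1922, 0.2721]
ee_rot: [0.836, -0.548, 0.0, -0.0]
ft_force: [0.1, 0.5, -7.2]
grip_width: 0.118
```

```bash
python3 - <<'E'
from h import *
goto([.585,-.194,.0993],-66.6)
import pickle
pickle.dump(manip.calibration("wrist"),open("w3.pkl","wb")); a=manip.camera("wrist"); b=manip.camera("top")
cv2.imwrite("pics/w3.png",np.vstack([cv2.resize(a,(640,400)),cv2.resize(b[115:265,300:420+120],(320,200))[:,:].repeat(1,0) if 0 else cv2.copyMakeBorder(cv2.resize(b[110:210+60,320:440],(240,200*160//200+0)) if 0 else cv2.resize(b[120:250,180:420],(369,200)),0,0,0,271,0)]))
E
```

```text
clock 12.07 pos [ 0.5849 -0.1922  0.2721] yaw -66.5 tilt z [ 0.  0. -1.] F [ 0.1  0.5 -7.2] w 0.118
shift now-axes [  1.7   0.7 172.8] turn 0.1
```

View pics/w3.png

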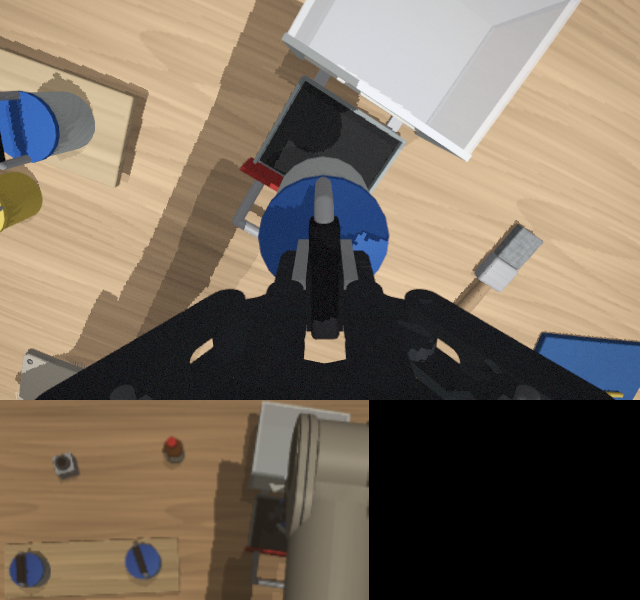

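The pot hangs straight in the grip and both empty pots stand on the stand. The tray's rear rim corners are at (304,78) and (403,143), and its left front corner is near (257,162).

```bash
python3 - <<'E'
from h import *
import pickle; c=pickle.load(open("w3.pkl","rb")); W=lambda u,v,z:ray("wrist",(u,v),z,c)
p=[W(304,78,.027),W(403,143,.027),W(257,162,.027)]; print(np.round(p,4))
print("centre",((p[1]+p[2])/2).round(4),"sides",np.linalg.norm(p[0]-p[1]),np.linalg.norm(p[0]-p[2]))
d=p[0]-p[1];print("yaw",np.degrees(np.arctan2(-d[0],d[1])))
d=p[0]-p[2];print("yaw",np.degrees(np.arctan2(d[1],d[0])))
print("hood front top", W(286,38,.145),W(467,160,.145))
E
```

```text
[[ 0.655  -0.1378  0.027 ]
 [ 0.6348 -0.2682  0.027 ]
 [ 0.5479 -0.1233  0.027 ]]
centre [ 0.5913 -0.1958  0.027 ] sides 0.13202502360655868 0.10816268966120804
yaw -8.837956762744742
yaw -7.672145868498839
hood front top [ 0.67561506 -0.12220925  0.145     ] [ 0.64938707 -0.29018764  0.145     ]
```

The tray centre is (0.591,-0.196) and its sides measure 132 x 108 mm, which matches the given sizes. I'll lower the pot.

>>> servo_tool(moves=[{"travel": [4, -2, 10], "dr": [0, 0, 0]}, {"travel": [0, 0, 25], "dr": [0, 0, 0]}, {"travel": [0, 0, 35], "dr": [0, 0, 0]}, {"travel": [0, 0, 35], "dr": [0, 0, 0]}, {"travel": [0, 0, 25], "dr": [0, 0, 0]}, {"travel": [0, 0, 15], "dr": [0, 0, 0]}, {"travel": [0, 0, 10], "dr": [0, 0, 0]}, {"travel": [0, 0, 6], "dr": [0, 0, 0]}, {"travel": [0, 0, 4], "dr": [0, 0, 0]}, {"travel": [0, 0, 3], "dr": [0, 0, 0]}, {"travel": [0, 0, 0], "dr": [0, 0, 0]}, {"travel": [0, 0, 0], "dr": [0, 0, 0]}])

```text
clock: 13.68
position: [0.5884, -0.1964, 0.1041]
ee_rot: [0.836, -0.549, 0.0, -0.0]
ft_force: [-0.5, -0.4, -7.1]
grip_width: 0.122
```

>>> servo_tool(moves=[{"travel": [0, 0, 1], "dr": [0, 0, 0]}, {"travel": [0, 0, 1], "dr": [0, 0, 0]}, {"travel": [0, 0, 1], "dr": [0, 0, 0]}, {"travel": [0, 0, 0.5], "dr": [0, 0, 0]}, {"travel": [0, 0, 0], "dr": [0, 0, 0]}, {"travel": [0, 0, 0], "dr": [0, 0, 0]}])

```text
clock: 14.42
position: [0.5883, -0.1963, 0.1004]
ee_rot: [0.836, -0.549, 0.0, 0.0]
ft_force: [0.3, 0.3, -6.6]
grip_width: 0.121
```

>>> servo_tool(moves=[{"travel": [0, 0, 0.5], "dr": [0, 0, 0]}, {"travel": [0, 0, 0.5], "dr": [0, 0, 0]}, {"travel": [0, 0, 0.5], "dr": [0, 0, 0]}, {"travel": [0, 0, 0], "dr": [0, 0, 0]}, {"travel": [0, 0, 0], "dr": [0, 0, 0]}])

```text
clock: 15.05
position: [0.5886, -0.1962, 0.0994]
ee_rot: [0.836, -0.549, 0.0, -0.0]
ft_force: [-2.2, 1.5, 1.9]
grip_width: 0.119
```

The wrist force changed from -6.6 N to +1.9 N, so the pot is resting on the mat. I'll release, rise and turn half round so the camera faces away from the hood.

>>> servo_tool(moves=[{"travel": [0, 0, 0], "dr": [0, 0, 0]}, {"travel": [0, 0, 0], "dr": [0, 0, 0]}, {"travel": [0, 0, 0], "dr": [0, 0, 0]}, {"travel": [0, 0, 0], "dr": [0, 0, 0]}, {"travel": [0, 0, 0], "dr": [0, 0, 0]}, {"travel": [0, 0, -15], "dr": [0, 0, 0]}, {"travel": [0, 0, -30], "dr": [0, 0, 0]}, {"travel": [0, 0, -40], "dr": [0, 0, 0]}, {"travel": [0, 0, -30], "dr": [0, 0, 0]}, {"travel": [0, 0, -5], "dr": [0, 0, -5]}], claw=0.3)

```text
clock: 16.3
position: [0.5895, -0.1962, 0.2228]
ee_rot: [0.859, -0.511, 0.002, -0.0]
ft_force: [0.4, 0.3, -0.9]
grip_width: 0.699
```

>>> servo_tool(moves=[{"travel": [0, 0, 0], "dr": [0, 0, -10]}, {"travel": [0, 0, 0], "dr": [0, 0, -10]}, {"travel": [0, 0, 0], "dr": [0, 0, -10]}, {"travel": [0, 0, 0], "dr": [0, 0, -10]}, {"travel": [0, 0, 0], "dr": [0, 0, -10]}, {"travel": [0, 0, 0], "dr": [0, 0, -10]}, {"travel": [0, 0, 0], "dr": [0, 0, -10]}, {"travel": [0, 0, 0], "dr": [0, 0, -10]}, {"travel": [0, 0, 0], "dr": [0, 0, -10]}, {"travel": [0, 0, 0], "dr": [0, 0, -10]}, {"travel": [0, 0, 0], "dr": [0, 0, -10]}, {"travel": [0, 0, 0], "dr": [0, 0, -10]}], claw=1, squeeze=30)

```text
clock: 17.8
position: [0.5884, -0.1964, 0.22]
ee_rot: [0.872, 0.49, 0.0, 0.0]
ft_force: [0.9, 0.4, -0.2]
grip_width: 0.001
```

>>> servo_tool(moves=[{"travel": [0, 0, 0], "dr": [0, 0, -10]}, {"travel": [0, 0, 0], "dr": [0, 0, -10]}, {"travel": [0, 0, 0], "dr": [0, 0, -3]}, {"travel": [0, 0, 0], "dr": [0, 0, 0]}])

```text
clock: 18.3
position: [0.5884, -0.1964, 0.2197]
ee_rot: [0.758, 0.652, 0.0, 0.0]
ft_force: [-0.6, -0.5, -0.2]
grip_width: 0.002
```

```bash
python3 - <<'E'
from h import *
goto([.427,-.170,.219],81.8)
E
```

```text
clock 18.3 pos [ 0.5884 -0.1964  0.2197] yaw 81.3 tilt z [ 0.001 -0.    -1.   ] F [-0.6 -0.5 -0.2] w 0.002
shift now-axes [   1.8 -163.5    0.6] turn -0.5
```

Next I'll move back over the front, lower, and check the pot with the scene camera.

>>> servo_tool(moves=[{"travel": [0, -20, 0], "dr": [0, 0, 0]}, {"travel": [2, -45, 0], "dr": [0, 0, -0.5]}, {"travel": [0, -45, 0], "dr": [0, 0, 0]}, {"travel": [0, -38, 0], "dr": [0, 0, 0]}, {"travel": [0, -16, 0], "dr": [0, 0, 0]}, {"travel": [0, 0, 20], "dr": [0, 0, 0]}, {"travel": [0, 0, 45], "dr": [0, 0, 0]}, {"travel": [0, 0, 50], "dr": [0, 0, 0]}, {"travel": [0, 0, 40], "dr": [0, 0, 0]}, {"travel": [0, 0, 20], "dr": [0, 0, 0]}, {"travel": [0, 0, 8], "dr": [0, 0, 0]}, {"travel": [0, 0, 0], "dr": [0, 0, 0]}])

```text
clock: 19.8
position: [0.4266, -0.1706, 0.0363]
ee_rot: [0.756, 0.655, -0.0, 0.0]
ft_force: [0.4, 0.1, -0.1]
grip_width: -0.006
```

```bash
python3 - <<'E'
from h import *
goto([.427,-.170,.036],81.8)
s=manip.camera("scene"); cv2.imwrite("pics/s1.png",cv2.resize(s[140:340,200:480],None,fx=2.8,fy=2.8,interpolation=cv2.INTER_CUBIC))
E
```

```text
clock 19.8 pos [ 0.4266 -0.1706  0.0363] yaw 81.9 tilt z [ 0. -0. -1.] F [ 0.4  0.1 -0.1] w -0.006
shift now-axes [0.7 0.3 0.3] turn 0.1
```

View pics/s1.png

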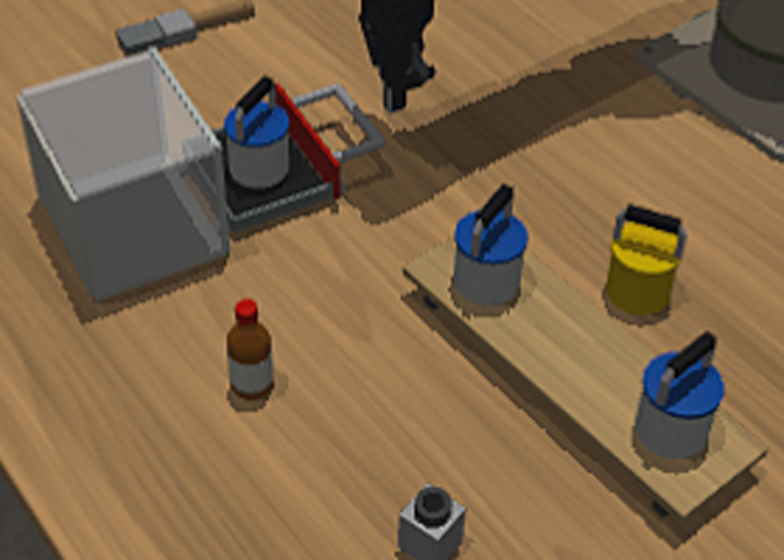

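The pot stands upright in the tray near (258,145), with the closed fingers behind the pull bar near (395,95). The empty pots are upright and nothing else has been disturbed. Now I'll push gently.

>>> servo_tool(moves=[{"travel": [0, 8, 0], "dr": [0, 0, 0]}, {"travel": [0, 8, 0], "dr": [0, 0, 0]}, {"travel": [0, 4, 0], "dr": [0, 0, 0]}, {"travel": [0, 3, 0], "dr": [0, 0, 0]}, {"travel": [0, 3, 0], "dr": [0, 0, 0]}, {"travel": [0, 3, 0], "dr": [0, 0, 0]}, {"travel": [0, 3, 0], "dr": [0, 0, 0]}, {"travel": [0, 3, 0], "dr": [0, 0, 0]}, {"travel": [0, 3, 0], "dr": [0, 0, 0]}, {"travel": [0, 4, 0], "dr": [0, 0, 0]}, {"travel": [0, 5, 0], "dr": [0, 0, 0]}, {"travel": [0, 6, 0], "dr": [0, 0, 0]}])

```text
clock: 21.35
position: [0.479, -0.1782, 0.0358]
ee_rot: [0.755, 0.655, -0.0, 0.0]
ft_force: [-2.5, 0.2, -0.4]
grip_width: 0.003
```

>>> servo_tool(moves=[{"travel": [0, 6, 0], "dr": [0, 0, 0]}, {"travel": [0, 6, 0], "dr": [0, 0, 0]}, {"travel": [0, 6, 0], "dr": [0, 0, 0]}, {"travel": [0, 6, 0], "dr": [0, 0, 0]}, {"travel": [0, 6, 0], "dr": [0, 0, 0]}, {"travel": [0, 6, 0], "dr": [0, 0, 0]}, {"travel": [0, 6, 0], "dr": [0, 0, 0]}, {"travel": [0, 6, 0], "dr": [0, 0, 0]}, {"travel": [0, 6, 0], "dr": [0, 0, 0]}, {"travel": [0, 6, 0], "dr": [0, 0, 0]}])

```text
clock: 22.6
position: [0.5386, -0.1867, 0.0358]
ee_rot: [0.755, 0.655, -0.0, 0.0]
ft_force: [-1.8, -0.8, -0.3]
grip_width: 0.003
```

>>> servo_tool(moves=[{"travel": [0, 6, 0], "dr": [0, 0, 0]}, {"travel": [0, 6, 0], "dr": [0, 0, 0]}, {"travel": [0, 6, 0], "dr": [0, 0, 0]}, {"travel": [0, 5, 0], "dr": [0, 0, 0]}, {"travel": [0, 4, 0], "dr": [0, 0, 0]}, {"travel": [0, 3, 0], "dr": [0, 0, 0]}, {"travel": [0, 3, 0], "dr": [0, 0, 0]}, {"travel": [0, 3, 0], "dr": [0, 0, 0]}])

```text
clock: 23.6
position: [0.574, -0.1916, 0.0358]
ee_rot: [0.755, 0.655, -0.0, 0.0]
ft_force: [-2.2, -1.5, -0.1]
grip_width: 0.001
```

>>> servo_tool(moves=[{"travel": [0, 2, 0], "dr": [0, 0, 0]}, {"travel": [0, 2, 0], "dr": [0, 0, 0]}, {"travel": [0, 2, 0], "dr": [0, 0, 0]}, {"travel": [0, 2, 0], "dr": [0, 0, 0]}])

```text
clock: 24.1
position: [0.5818, -0.1927, 0.0358]
ee_rot: [0.755, 0.655, -0.0, -0.0]
ft_force: [-7.7, 0.3, 2.6]
grip_width: 0.0
```

>>> servo_tool(moves=[{"travel": [0, 1, 0], "dr": [0, 0, 0]}, {"travel": [0, 0, 0], "dr": [0, 0, 0]}, {"travel": [0, 0, 0], "dr": [0, 0, 0]}])

```text
clock: 24.48
position: [0.5818, -0.1928, 0.0357]
ee_rot: [0.755, 0.655, -0.001, -0.001]
ft_force: [-7.5, 0.3, 4.5]
grip_width: 0.006
```

```bash
python3 - <<'E'
from h import *
s=manip.camera("scene"); cv2.imwrite("pics/s2.png",cv2.resize(s[130:260,190:350],None,fx=4.8,fy=4.6,interpolation=cv2.INTER_CUBIC))
E
```

```text
(no output)
```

View pics/s2.png

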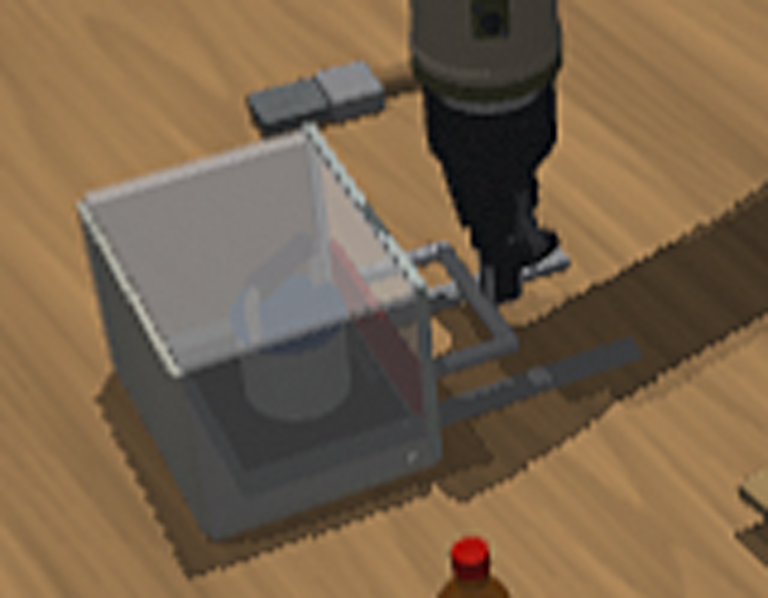

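The pot is upright under the hood, the red plate is just inside the hood's front edge at (380,330), and the gripper is clear of the hood. I'll give one small extra press to confirm the stop.

>>> servo_tool(moves=[{"travel": [0, 1, 0], "dr": [0, 0, 0]}, {"travel": [0, 1, 0], "dr": [0, 0, 0]}, {"travel": [0, 0, 0], "dr": [0, 0, 0]}, {"travel": [0, 0, 0], "dr": [0, 0, 0]}])

```text
clock: 25.02
position: [0.582, -0.1928, 0.0356]
ee_rot: [0.755, 0.655, -0.002, -0.002]
ft_force: [-17.4, 1.5, 13.1]
grip_width: 0.0
```

It did not move under 17 N, so this is a firm stop. I'll back off and rise.

>>> servo_tool(moves=[{"travel": [0, -2, 0], "dr": [0, 0, 0]}, {"travel": [0, -3, 0], "dr": [0, 0, 0]}, {"travel": [0, -10, 0], "dr": [0, 0, 0]}, {"travel": [0, -25, 0], "dr": [0, 0, 0]}, {"travel": [0, -40, 0], "dr": [0, 0, 0]}, {"travel": [0, -30, -10], "dr": [0, 0, 0]}, {"travel": [0, -10, -40], "dr": [0, 0, 0]}, {"travel": [0, 0, -50], "dr": [0, 0, 0]}, {"travel": [0, 0, -50], "dr": [0, 0, 0]}, {"travel": [0, 0, -25], "dr": [0, 0, 0]}, {"travel": [0, 0, 0], "dr": [0, 0, 0]}, {"travel": [0, 0, 0], "dr": [0, 0, 0]}])

```text
clock: 26.52
position: [0.4653, -0.1762, 0.2099]
ee_rot: [0.755, 0.655, -0.0, -0.0]
ft_force: [-0.7, 0.1, -1.1]
grip_width: 0.001
```

```bash
python3 - <<'E'
from h import *
goto([.46,-.17,.21],81.8)
s=manip.camera("scene"); cv2.imwrite("pics/s3.png",cv2.resize(s[140:350,190:480],None,fx=2.7,fy=2.7,interpolation=cv2.INTER_CUBIC))
# where the fixed stop point of the pull lies, seen from the scene
E
```

```text
clock 26.52 pos [ 0.4653 -0.1762  0.2099] yaw 81.9 tilt z [-0.001 -0.    -1.   ] F [-0.7  0.1 -1.1] w 0.001
shift now-axes [ 5.4 -6.1 -0.1] turn 0.1
```

View pics/s3.png

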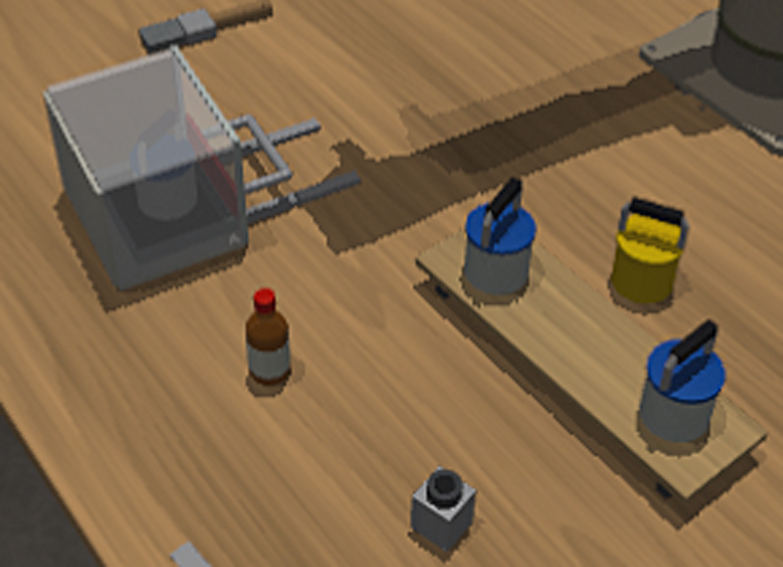

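The pot is upright under the hood near (165,175) and the tray is home. Both empty pots are upright on the stand, the bystanders are untouched and the arm is clear.

```bash
python3 -c "
from workcell import manip
print(manip.hand_in())"
```

```text
the job is handed in; nothing more can be done
None
```

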